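# Clamp the slot rack with the lever bolt

## Task

Fix the plywood slot rack to the shelf with its hold-down clamp: with the lever standing up, screw the lever bolt in (clockwise seen from above) until its rubber foot sits snug on the rack's plywood tongue, firmly finger-tight but not forced, and let go. Then fold the lever right down flat so that the rack is locked, without denting the plywood by overtightening and without disturbing the things around it.

Things in the scene. Friction and masses are not known exactly. Their poses are not given: they have to be found in the camera images.
- clamp: aluminium clamp on the shelf: base plate 70 x 130 mm, two posts 100 mm apart along its y, bridge 36 x 114 mm, its top 70 mm above the shelf. Origin on the shelf, under the vertical axis of the lever bolt. The rack's tongue comes in under the bridge from +x; the rack (220 mm wide, 130 mm high) begins 100 mm from the origin on that side. Frog and wooden stand: 120 to 150 mm away on the y sides
- pivot (a point): the lever's hinge in the head of the lever bolt, on the bolt's axis, 100 mm above the shelf at the start; turns and sinks with the bolt. x: the horizontal direction to which the lever folds, y: the hinge axis, z: up. Two cheeks and a back wall (on the -x side, it stops the lever falling back) rise 12 mm above this point
- head (a point): centre of the bolt's round steel head, 32 mm across, 12 mm high. Clockwise turning sinks the bolt 8 mm a turn (1.27 mm per rad); free, it turns with about 0.12 N m. 0.7 to 3.9 rad from the start (hidden, different each time) the foot meets the plywood; then the turning torque climbs by about 0.25 N m per rad. Snug: 0.3 to 0.45 N m while turning; 0.6 and more: overtight. It stays where it is left
- lever_grip (a point): centre line of the flat steel lever, 47 mm from the hinge: a bar 11 mm thick (along this point's x), 22 mm wide (y), its end 64 mm from the hinge (z, along the lever). Standing up it is the bolt's handle. At rest friction hides the torque; but held lightly on its broad faces it twists out of the fingers (they open by 1 mm) at about 0.024 N m per N of grip: a 15 N grip gives way when snug
- lever (a joint): angle of the lever: 0 standing up (starts at 0 to 0.1), 1.571 folded flat (its stop), pointing along the pivot's x axis. It stays where it is left; it moves with about 0.2 N m, some 0.3 N m near flat when the bolt is snug (6 N at 48 mm). Folding pushes the foot 1.5 mm further down
- foot: rubber foot of the bolt, a disc 34 mm across under the bridge; origin on its axis at its underside, 34.8 mm above the shelf at the start. It presses on the plywood tongue, whose top is somewhere from 30 to 34 mm above the shelf; the rubber gives about 1 mm per 20 N
- frog_mid (a point): middle of the ceramic frog (65 mm wide, 58 mm high), a bystander
- stand_mid (a point): middle of the small turned wooden stand (36 mm across, 46 mm high), a bystander
- hammer_mid (a point): middle of the chunky wooden toy hammer (185 mm long, 48 mm high), a bystander lying on the shelf
There are look-alikes about, which are no part of the job. Of the things shaped like the clamp, the aluminium one is meant.

How it is judged:
On the way, in this order (a step that is already met when the one before it is completed fails the run):
1. the bolt is snug: its foot presses on the plywood with 12 to 38 N, the lever still standing up, the hand off it (contact force between foot and anything else between 12 and 38 N and value of joint lever below 0.5 rad and contact force between the fingers and anything else below 0.3 N), for 0.2 s.
2. the lever is folded flat (value of joint lever above 1.45 rad), for 0.2 s.
At the end, for the whole second after the job is handed in: the lever lies flat (within 0.12 rad of its stop) and at rest, and the foot presses on the rack's tongue with 33 to 85 N (value of joint lever above 1.45 rad and contact force between foot and anything else between 33 and 85 N and velocity of joint lever below 0.05 rad/s); the robot touches nothing.
It fails at once if the plywood is dented: the foot presses with more than 90 N (contact force between foot and anything else above 90 N).
It fails at once if a bystander is disturbed: frog, wooden stand or toy hammer moved by more than 20 mm (distance of any of frog_mid, stand_mid, hammer_mid from where it was at the start of the episode above 0.02 m).
It also fails if it takes over 72 s, if anything falls off the work surface, if the arm or the gripper's body presses on something with over 40 N, if the wrist force passes 120 N, or if a joint passes its speed limit or range.

## Robot

A 7-joint arm with a two-finger parallel gripper is mounted at the origin on the work surface. World frame = base frame: x ahead of the robot, y to its left, z up, the work surface at z = 0. Lengths are in m, angles in rad, forces in N, time in s.
With the tool pointing down it reaches from about 0.425 to 0.925 m from the base axis. Payload 6.8 kg.
Tool frame: the origin (TCP) lies midway between the tips of the shut fingers; the grasp point (between the pads) lies 19 mm behind it; z points along the fingers, y is the line along which they close (so a half turn about z gives the same grasp; the last joint's range is limited). The gripper opens to 85 mm and grips with 20 to 120 N. Pads are 22 mm wide; open, the fingers measure 114 mm over their backs; the gripper's body (76 mm by 85 mm) begins 54 mm behind the grasp point. The pads swing forward as they close: fully open they stand 13 mm farther back than shut.
Start: joints at [-1.27, 0.477, 0.022, 1.555, -0.011, 1.109, -0.083], TCP at [0.268, 0.619, 0.231] pointing down, gripper open.
Joint ranges: [-2.96, 2.96], [-0.34, 2.1], [-1.41, 1.46], [0.24, 2.44], [-1.37, 4.51], [0.17, 1.92], [-2.96, 2.96]. Speed limits (rad/s): [2.39, 2.39, 3.14, 3.14, 3.14, 3.14, 3.14].

## Interface

Orientations are given as a unit quaternion [w, x, y, z].
In Python, from station import bot, imaging gives the robot as it stands.
- The arm moves only by the tool move_arm, never from a script. Its argument "commands" is a list that holds one entry, the list of rows, each a list of 7 numbers: the shift along the tool's x, y, z in m, then the turn, a rotation vector about the tool's x, y, z in degrees, then the finger opening in m, from 0 to 0.0854. In form: [[[x, y, z, rx, ry, rz, grip], ...]]. A call has 1 to 20 rows; each row shifts and turns the commanded pose from where the row before left it, along the tool's axes as they then stand; what a row does not reach is not made up. A row lasts 1/8 s, in which the tool goes at most 62.5 mm and 10.7 degrees, less where a joint would pass 70% of its speed; a pose out of reach is approached as far as the arm can. A call is refused whole if a number of a shift passes 0.0625 or a number of a turn 10.7, either way. A call with a gripper value outside its range is refused whole. The fingers move at their own pace and stop on an object; "squeeze" is the grip in N (left out, the last holds). Time passes only in rows, so rows that do not move let the fingers close. It gives the time, the measured TCP pose, the force, the opening and the grip force at its end, in the units of the state.
- bot.get_obs(): the state, without advancing time (a new reading comes with each control period).
- imaging.read_camera(name): name is "side" or "top" or "wrist"; returns the picture (480x640x3 uint8, red, green, blue); there is no depth.
- imaging.calibration(name): a dict with "intrinsics" (3x3 intrinsics, pixels), "k1" (the pictures are not rectified: a ray, as slopes to the right and down, at radius r is drawn at 1 + k1 r^2 times it, then the intrinsics apply), "extrinsics" (4x4, takes a point from camera to world coordinates); the wrist camera has in their place "mount" (4x4, takes a point from camera to tool coordinates, whose origin is the TCP and whose axes are the flange's). Camera axes: x right, y down, z forward; pixel columns grow to the right and rows downward; lengths in m; the calibration is good to about 2 mm. A picture is of the moment at which its call begins: read the wrist's pose just before it. calibration takes no time and is no camera call.
- bot.hand_in(): hands the job in; it is judged then, once.
The state is a dict: "t": time; "q": joint angles; "joint_vel": joint speeds; "joint_torque": joint torques, N m; "eef_pos": TCP position; "tool_rot": TCP orientation; "contact_force": force on the tool from outside, world axes, zero at the start; "torque": the same for the moment, N m; "gripper_width": opening from 0.0 (shut) to 1.0 (fully open); "grasp_force": force on a finger pad.
Only numpy, scipy, OpenCV 4.12 (cv2) and the standard library are available. Lean on these libraries where they do the work, as an engineer would, in place of code of your own. Each camera call takes 0.05 s, during which the arm holds its last target. There are 200 camera calls.

## Working session

There is one attempt and no reset: what is moved stays moved. The work goes in short steps, Python scripts to look and compute and a tool call to move; the robot and the scene stay as the last step left them, time stands still between calls to the robot, and variables do not carry over. Pictures are saved under pics/ and viewed, at most 10 in all, crops included, and the job is handed in when it is done.

Besides the shell and the picture viewer there is one more tool, called after ">>>" by a JSON object that holds its "method" and its "body". move_arm: Moves the arm, as the interface text tells. Its arguments: {"type":"object","properties":{"commands":{"type":"array","items":{"type":"array","items":{"type":"array","items":{"type":"number"}}}},"squeeze":{"type":"number"}},"required":["commands"]}

```bash
mkdir -p pics; python3 - <<'E'
from station import bot, imaging
import cv2,numpy as np
for n in("side","top"):
    cv2.imwrite(f"pics/{n}0.png",imaging.read_camera(n)[:,:,::-1])
    c=imaging.calibration(n);print(n,np.round(c["intrinsics"],1).tolist(),c["k1"],np.round(c["extrinsics"],3).tolist())
print(imaging.calibration("wrist"))
print(bot.get_obs())
E
```

```text
side [[620.6, 0.0, 304.9], [0.0, 620.6, 242.9], [0.0, 0.0, 1.0]] -0.21443712694501027 [[0.798, -0.419, 0.433, 0.128], [-0.602, -0.537, 0.591, -0.481], [-0.016, -0.732, -0.681, 0.82], [0.0, 0.0, 0.0, 1.0]]
top [[518.3, 0.0, 315.8], [0.0, 518.3, 240.6], [0.0, 0.0, 1.0]] 0.016728908031346655 [[0.017, -0.997, 0.08, 0.507], [-1.0, -0.018, -0.012, 0.13], [0.013, -0.08, -0.997, 1.125], [0.0, 0.0, 0.0, 1.0]]
{'intrinsics': array([[392.21630741,   0.        , 313.2975784 ],
       [  0.        , 392.21630741, 234.89818561],
       [  0.        ,   0.        ,   1.        ]]), 'k1': -0.0854139243247569, 'mount': array([[ 5.30746991e-04, -9.53093348e-01, -3.02676044e-01,
         7.81217704e-02],
       [ 9.99999019e-01,  1.13594121e-04,  1.39581800e-03,
         5.13234838e-04],
       [-1.29596263e-03, -3.02676488e-01,  9.53092474e-01,
        -1.41426239e-01],
       [ 0.00000000e+00,  0.00000000e+00,  0.00000000e+00,
         1.00000000e+00]])}
{'t': 0.1, 'q': array([-1.2701209 ,  0.47776167,  0.02236901,  1.55636864, -0.01150233,
        1.10929203, -0.08307588]), 'joint_vel': array([-0.00055312, -0.0023629 , -0.00140896, -0.00288204, -0.00040958,
       -0.00087964, -0.00013649]), 'joint_torque': array([ 4.67367325e-03, -5.97765040e+01,  1.61403548e+00, -2.81952918e+01,
        1.28704630e-02,  5.14413288e-03, -2.43628853e-05]), 'eef_pos': array([0.26811269, 0.61887626, 0.23038701]), 'tool_rot': array([-1.05798291e-04,  2.02958023e-01,  9.79187070e-01, -8.43959321e-04]), 'contact_force': array([-0.24789831,  0.78089589,  0.20050039]), 'torque': array([-0.0008319 , -0.04282074,  0.01953774]), 'grasp_force': 0.0, 'gripper_width': 0.9953925942769096}
```

View pics/top0.png

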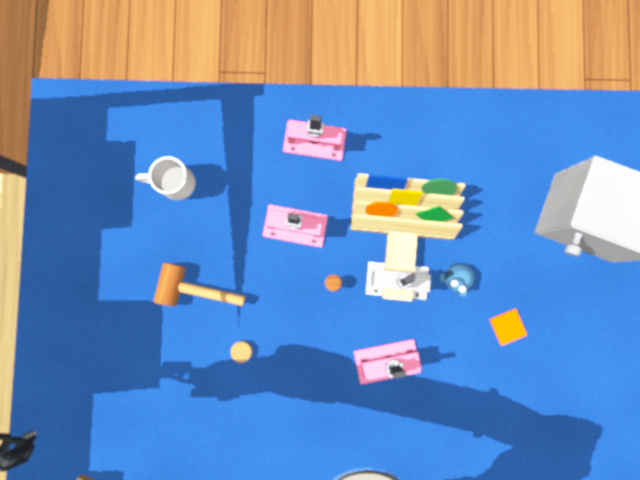

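View pics/side0.png

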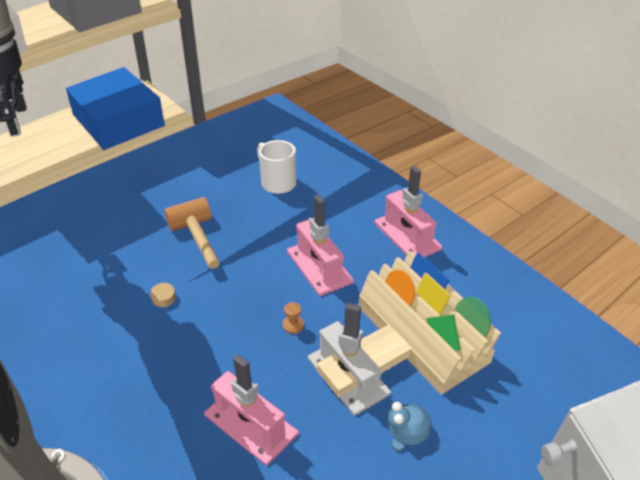

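Clamp-shaped candidates in the top view are pink at (315,140), (295,225) and (388,360), and grey at (398,280). The grey one fits: it is aluminium and the rack's tongue runs under its bridge. I'll confirm it in a crop.

```bash
python3 - <<'E'
import cv2,numpy as np
a=cv2.imread("pics/top0.png")[245:315,355:440];b=cv2.imread("pics/side0.png")[295:415,300:400]
a=cv2.resize(a,(425,350),interpolation=2);b=cv2.resize(b,(375,450),interpolation=2)
o=np.zeros((450,800,3),np.uint8);o[:350,:425]=a;o[:,425:]=b
cv2.imwrite("pics/crop1.png",o)
E
```

```text
(no output)
```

View pics/crop1.png

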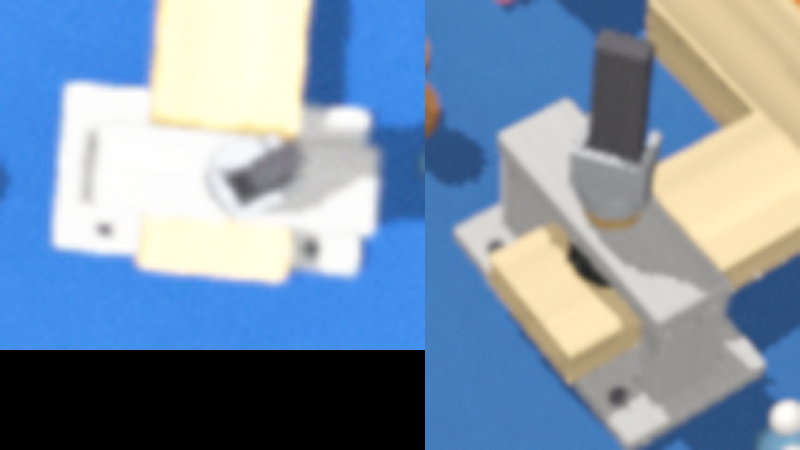

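The crop confirms it: a grey bridge with the tongue passing under it, head around top pixel (403,282), dark lever standing. Next I'll compute its location.

```bash
cat > h.py <<'E'
import numpy as np,cv2
from scipy.spatial.transform import Rotation as R
from station import bot,imaging
def T(o):
    M=np.eye(4);q=o["tool_rot"];M[:3,:3]=R.from_quat([q[1],q[2],q[3],q[0]]).as_matrix();M[:3,3]=o["eef_pos"];return M
def cam(n,o=None):
    c=imaging.calibration(n);return c["intrinsics"],c["k1"],(c["extrinsics"] if n!="wrist" else T(o)@c["mount"])
def ray(n,uv,o=None):
    K,k,E=cam(n,o)
    p=cv2.undistortPoints(np.array([[uv]],float),K,np.array([k,0,0,0.]))[0,0]
    return E[:3,3],E[:3,:3]@np.array([p[0],p[1],1])
def atz(n,uv,z,o=None):
    c,d=ray(n,uv,o);return (c+d*(z-c[2])/d[2])
def proj(n,P,o=None):
    K,k,E=cam(n,o);X=np.linalg.inv(E);P=np.atleast_2d(P).astype(float)
    return cv2.projectPoints(P,cv2.Rodrigues(X[:3,:3])[0],X[:3,3],K,np.array([k,0,0,0.]))[0][:,0]
def two(a,b):  # triangulate
    (c1,d1),(c2,d2)=ray(*a),ray(*b);d1/=np.linalg.norm(d1);d2/=np.linalg.norm(d2)
    s=np.linalg.lstsq(np.c_[d1,-d2],c2-c1,rcond=None)[0];p,q=c1+d1*s[0],c2+d2*s[1];return (p+q)/2,np.linalg.norm(p-q)
E
python3 - <<'E'
from h import *
t=lambda x,y:(355+x/5,245+y/5); s=lambda x,y:(300+(x-425)/3.75,295+y/3.75)
for c in [(65,85),(370,110),(358,275),(52,245)]: print("base",atz("top",t(*c),.01).round(3))
print("head",two(("top",t(240,185)),("side",s(612,190))))
print("levtop",two(("top",t(283,155)),("side",s(622,38))))
o=bot.get_obs();print(T(o).round(3))
E
```

```text
base [0.553 0.003 0.01 ]
base [ 0.544 -0.128  0.01 ]
base [ 0.473 -0.123  0.01 ]
base [0.484 0.008 0.01 ]
head (array([ 0.51241107, -0.06054823,  0.08203895]), np.float64(0.004366610290915089))
levtop (array([ 0.52011322, -0.05861746,  0.16704331]), np.float64(0.0038101481197073944))
[[-0.918  0.397 -0.001  0.268]
 [ 0.397  0.918 -0.002  0.619]
 [-0.    -0.002 -1.     0.23 ]
 [ 0.     0.     0.     1.   ]]
```

>>> {"method": "move_arm", "body": {"commands": [[[-0.033, -0.035, -0.0027, 0, 0, 0, 0.0854], [-0.033, -0.035, -0.0027, 0, 0, 0, 0.0854], [-0.033, -0.035, -0.0027, 0, 0, 0, 0.0854], [-0.033, -0.035, -0.0027, 0, 0, 0, 0.0854], [-0.033, -0.035, -0.0027, 0, 0, 0, 0.0854], [-0.033, -0.035, -0.0027, 0, 0, 0, 0.0854], [-0.033, -0.035, -0.0027, 0, 0, 0, 0.0854], [-0.033, -0.035, -0.0027, 0, 0, 0, 0.0854], [-0.033, -0.035, -0.0027, 0, 0, 0, 0.0854], [-0.033, -0.035, -0.0027, 0, 0, 0, 0.0854], [-0.033, -0.035, -0.0027, 0, 0, 0, 0.0854], [-0.033, -0.035, -0.0027, 0, 0, 0, 0.0854], [-0.033, -0.035, -0.0027, 0, 0, 0, 0.0854], [-0.033, -0.035, -0.0027, 0, 0, 0, 0.0854], [-0.033, -0.035, -0.0027, 0, 0, 0, 0.0854], [0, 0, 0, 0, 0, 0, 0.0854], [0, 0, 0, 0, 0, 0, 0.0854]]]}}

```text
t: 2.22
eef_pos: [0.5134, -0.0586, 0.2714]
tool_rot: [-0.001, 0.203, 0.979, 0.0]
contact_force: [0.7, -0.8, 0.0]
gripper_width: 0.998
grasp_force: 0.0
```

```bash
python3 - <<'E'
from h import *
o=bot.get_obs();im=imaging.read_camera("wrist")
print(T(o).round(4),o["q"].round(3),o["contact_force"],o["torque"],o["t"])
np.save("o1.npy",o,allow_pickle=True)
u=proj("wrist",[.5135,-.06,.13],o)[0];print(u)
cv2.imwrite("pics/w1full.png",im[:,:,::-1])
cv2.imwrite("pics/w1.png",cv2.resize(np.ascontiguousarray(im[:,:,::-1]),(800,600),interpolation=cv2.INTER_CUBIC))
E
```

```text
[[-9.176e-01  3.975e-01 -1.000e-03  5.134e-01]
 [ 3.975e-01  9.176e-01  3.000e-04 -5.860e-02]
 [ 1.100e-03 -1.000e-04 -1.000e+00  2.714e-01]
 [ 0.000e+00  0.000e+00  0.000e+00  1.000e+00]] [-0.407  0.18   0.46   1.906 -0.091  1.077  1.252] [ 0.67595341 -0.76820522  0.00249651] [0.03309387 0.01761293 0.00985397] 2.225
[310.39235123 221.00068908]
```

View pics/w1.png

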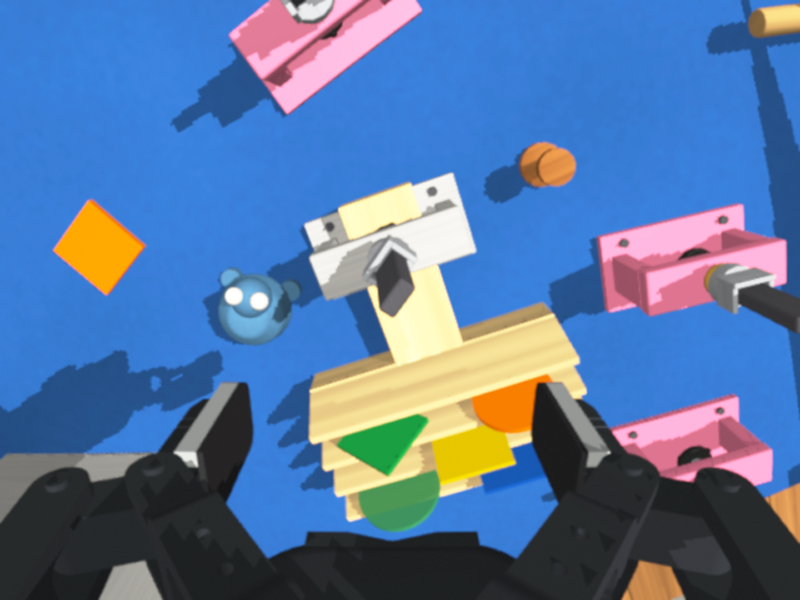

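The wrist view shows the aluminium clamp with its lever at about (393,280) in the 800 px image, frog left, stand right. I'll enlarge the lever to get its yaw.

```bash
python3 - <<'E'
import cv2
im=cv2.imread("pics/w1full.png")[135:265,235:390]
cv2.imwrite("pics/w1c.png",cv2.resize(im,(715,600),interpolation=cv2.INTER_CUBIC))
E
```

```text
(no output)
```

View pics/w1c.png

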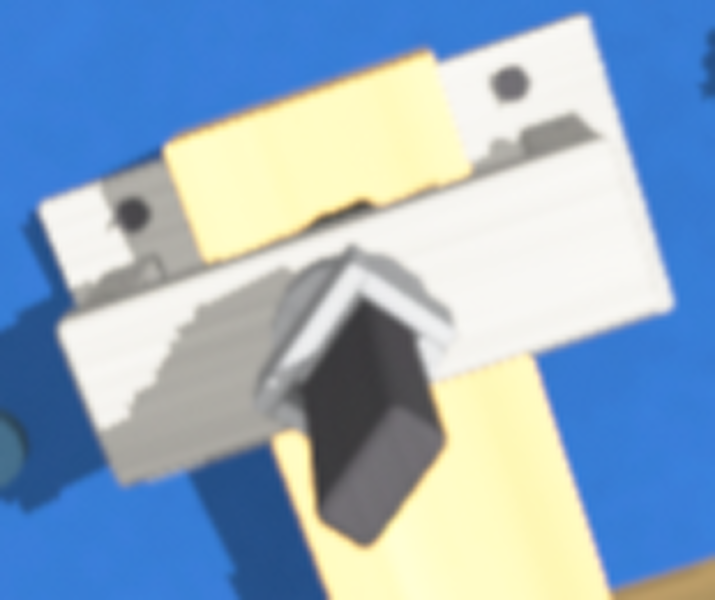

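```bash
python3 - <<'E'
from h import *
o=np.load("o1.npy",allow_pickle=True).item()
w=lambda x,y,z:atz("wrist",(235+x*155/715,135+y*130/600),z,o)
P=np.array([w(*p,.164) for p in [(402,405),(443,440),(368,547),(318,507)]]);print(P.round(4),P.mean(0))
Y=P[3]-P[0]+P[2]-P[1];X=P[1]-P[0]+P[2]-P[3]
a=lambda v:np.degrees(np.arctan2(v[1],v[0]))
print("width dir",a(Y),"fold dir",a(X), np.linalg.norm(Y)/2,np.linalg.norm(X)/2)
b0,b1,c1=w(265,385,.112),w(358,262,.112),w(450,325,.112);print(b0,b1,c1,a(b0-b1),a(c1-b1),(b0+c1)/2)
for c in [(62,325),(588,140),(672,300),(125,485)]:print("bridge",w(*c,.07))
t=T(o);print("tool y",a(t[:3,1]),"tool x",a(t[:3,0]))
E
```

```text
[[ 0.5091 -0.0494  0.164 ]
 [ 0.5162 -0.046   0.164 ]
 [ 0.527  -0.0624  0.164 ]
 [ 0.5184 -0.0666  0.164 ]] [ 0.51768524 -0.0561325   0.164     ]
width dir -59.15170789777154 fold dir 25.76316147751408 0.01957334435139591 0.00873183139597503
[ 0.51042625 -0.07432178  0.112     ] [ 0.4970795  -0.05109024  0.112     ] [ 0.51330491 -0.04102495  0.112     ] -60.12220461929524 31.813044757060155 [ 0.51186558 -0.05767336  0.112     ]
bridge [ 0.49320391 -0.1122219   0.07      ]
bridge [ 0.50048262 -0.00522526  0.07      ]
bridge [ 0.53572069 -0.00147581  0.07      ]
bridge [ 0.52767161 -0.11511175  0.07      ]
tool y 66.57979898542246 tool x 156.57979384587833
```

>>> {"method": "move_arm", "body": {"commands": [[[0, 0, 0, 0, 0, 9.15, 0.05], [0, 0, 0, 0, 0, 9.15, 0.05], [0, 0, 0, 0, 0, 9.15, 0.05], [0, 0, 0, 0, 0, 9.15, 0.05], [-0.0006, 0.0027, 0.036, 0, 0, 0, 0.05], [0, 0, 0.036, 0, 0, 0, 0.05], [0, 0, 0.036, 0, 0, 0, 0.05], [0, 0, 0.02, 0, 0, 0, 0.05], [0, 0, 0.0165, 0, 0, 0, 0.05], [0, 0, 0, 0, 0, 0, 0.05], [0, 0, 0, 0, 0, 0, 0.05]]]}}

```text
t: 3.65
eef_pos: [0.517, -0.058, 0.128]
tool_rot: [0.0, 0.5, 0.866, 0.0]
contact_force: [0.4, -0.0, 0.7]
gripper_width: 0.584
grasp_force: 0.0
```

```bash
python3 - <<'E'
from h import *
o=bot.get_obs();im=imaging.read_camera("wrist")[:,:,::-1];s=imaging.read_camera("side")[:,:,::-1]
print(T(o).round(4),o["q"].round(3),o["contact_force"],o["torque"],o["t"])
c=np.zeros((400,800,3),np.uint8)
c[:,:400]=cv2.resize(im[100:400,170:470],(400,400));c[:,400:]=cv2.resize(s[270:400,280:410],(400,400),interpolation=2)
cv2.imwrite("pics/w2.png",c)
E
```

```text
[[-5.00e-01  8.66e-01  1.10e-03  5.17e-01]
 [ 8.66e-01  5.00e-01  2.00e-04 -5.80e-02]
 [-4.00e-04  1.10e-03 -1.00e+00  1.28e-01]
 [ 0.00e+00  0.00e+00  0.00e+00  1.00e+00]] [-0.399  0.385  0.484  2.045 -0.255  0.768  0.763] [ 0.36304139 -0.00926251  0.72410482] [-0.02401773  0.01333722 -0.00632436] 3.65
```

View pics/w2.png

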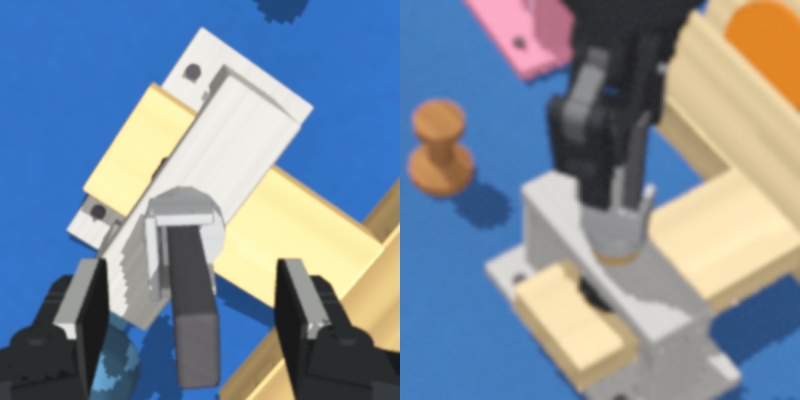

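Lever sits centred and aligned between the fingers, with the back wall on tool −y. Closing.

>>> {"method": "move_arm", "body": {"commands": [[[0, 0, 0, 0, 0, 0, 0.0], [0, 0, 0, 0, 0, 0, 0.0], [0, 0, 0, 0, 0, 0, 0.0], [0, 0, 0, 0, 0, 0, 0.0], [0, 0, 0, 0, 0, 0, 0.0], [0, 0, 0, 0, 0, 0, 0.0], [0, 0, 0, 0, 0, 0, 0.0]]], "squeeze": 25}}

```text
t: 4.62
eef_pos: [0.5153, -0.059, 0.1274]
tool_rot: [-0.001, 0.5, 0.866, -0.001]
contact_force: [-5.0, -1.5, 5.5]
gripper_width: 0.127
grasp_force: 24.4
```

```bash
cat > s.py <<'E'
from h import *
o=bot.get_obs();t=T(o)
print("t%.2f"%o["t"],"pos",o["eef_pos"].round(4),"yaw_y %.2f"%np.degrees(np.arctan2(t[1,1],t[0,1])),"q7 %.2f"%o["q"][6],"F_tool",(t[:3,:3].T@o["contact_force"]).round(2),"tau_w",o["torque"].round(3),"jt7 %.3f"%o["joint_torque"][6],"w %.4f"%o["gripper_width"],"g %.1f"%o["grasp_force"])
E
python3 s.py
```

```text
t4.62 pos [ 0.5153 -0.059   0.1274] yaw_y 29.95 q7 0.76 F_tool [ 1.23 -5.11 -5.49] tau_w [-0.509  1.173  0.092] jt7 -0.103 w 0.1271 g 24.4
```

>>> {"method": "move_arm", "body": {"commands": [[[0, -0.0015, 0, 0, 0, 0, 0], [-0.00024, 0, 0.0002, 0, 0, 9, 0], [-0.00024, 0, 0.0002, 0, 0, 9, 0], [-0.00024, 0, 0.0002, 0, 0, 9, 0], [-0.00024, 0, 0.0002, 0, 0, 9, 0]]]}}

```text
t: 5.25
eef_pos: [0.5155, -0.0595, 0.1267]
tool_rot: [-0.0, 0.745, 0.667, 0.0]
contact_force: [-0.7, 1.4, 2.0]
gripper_width: 0.125
grasp_force: 24.5
```

```bash
python3 s.py
```

```text
t5.25 pos [ 0.5155 -0.0595  0.1267] yaw_y -6.29 q7 0.23 F_tool [ 1.32 -0.82 -2.02] tau_w [0.263 0.386 0.114] jt7 1.257 w 0.1255 g 24.5
```

>>> {"method": "move_arm", "body": {"commands": [[[-0.00024, 0, 0.0002, 0, 0, 9, 0], [-0.00024, 0, 0.0002, 0, 0, 9, 0], [-0.00024, 0, 0.0002, 0, 0, 9, 0]]]}}

```text
t: 5.62
eef_pos: [0.5158, -0.0599, 0.1261]
tool_rot: [-0.0, 0.88, 0.475, 0.001]
contact_force: [0.3, 2.1, 0.7]
gripper_width: 0.124
grasp_force: 24.3
```

```bash
python3 s.py
```

```text
t5.62 pos [ 0.5158 -0.0599  0.1261] yaw_y -33.27 q7 -0.15 F_tool [ 1.97 -0.91 -0.72] tau_w [0.436 0.082 0.168] jt7 1.218 w 0.1244 g 24.3
```

>>> {"method": "move_arm", "body": {"commands": [[[-0.00024, 0, 0.0002, 0, 0, 9, 0], [-0.00024, 0, 0.0002, 0, 0, 9, 0]]]}}

```text
t: 5.88
eef_pos: [0.5159, -0.0602, 0.1257]
tool_rot: [-0.0, 0.943, 0.332, 0.001]
contact_force: [2.1, 1.3, -0.4]
gripper_width: 0.125
grasp_force: 24.2
```

```bash
python3 s.py
```

```text
t5.88 pos [ 0.5159 -0.0602  0.1257] yaw_y -51.26 q7 -0.40 F_tool [2.49 0.3  0.36] tau_w [ 0.446 -0.235  0.12 ] jt7 1.192 w 0.1248 g 24.2
```

>>> {"method": "move_arm", "body": {"commands": [[[0.0004, 0, 0.0002, 0, 0, 9, 0], [0, 0, 0.0002, 0, 0, 9, 0], [-0.0002, 0, 0.0002, 0, 0, 9, 0]]]}}

```text
t: 6.25
eef_pos: [0.516, -0.0605, 0.1251]
tool_rot: [0.0, 0.995, 0.102, 0.001]
contact_force: [1.7, -0.2, -0.4]
gripper_width: 0.128
grasp_force: 24.2
```

```bash
python3 s.py
```

```text
t6.25 pos [ 0.516  -0.0605  0.1251] yaw_y -78.27 q7 -0.77 F_tool [1.62 0.49 0.43] tau_w [ 0.089 -0.234  0.111] jt7 1.163 w 0.1276 g 24.2
```

>>> {"method": "move_arm", "body": {"commands": [[[0, 0, 0.0002, 0, 0, 9, 0], [0, 0, 0.0002, 0, 0, 9, 0], [-0.0002, 0, 0.0002, 0, 0, 9, 0]]]}}

```text
t: 6.62
eef_pos: [0.5159, -0.061, 0.1246]
tool_rot: [0.0, 0.991, -0.133, 0.001]
contact_force: [1.2, -1.5, -1.7]
gripper_width: 0.126
grasp_force: 24.3
```

```bash
python3 s.py
```

```text
t6.62 pos [ 0.5159 -0.061   0.1246] yaw_y -105.29 q7 -1.14 F_tool [1.59 1.09 1.73] tau_w [-0.252 -0.29   0.186] jt7 1.154 w 0.1261 g 24.3
```

>>> {"method": "move_arm", "body": {"commands": [[[0, 0, 0.0002, 0, 0, 9, 0], [0, 0, 0.0002, 0, 0, 9, 0]]]}}

```text
t: 6.88
eef_pos: [0.5158, -0.0612, 0.1242]
tool_rot: [0.0, 0.958, -0.286, 0.001]
contact_force: [0.8, -2.6, -0.6]
gripper_width: 0.13
grasp_force: 24.8
```

```bash
python3 s.py
```

```text
t6.88 pos [ 0.5158 -0.0612  0.1242] yaw_y -123.29 q7 -1.38 F_tool [2.11 1.7  0.57] tau_w [-0.257 -0.019  0.139] jt7 1.109 w 0.1300 g 24.8
```

>>> {"method": "move_arm", "body": {"commands": [[[0.0003, 0.0003, 0.0002, 0, 0, 9, 0], [0, 0, 0.0002, 0, 0, 9, 0]]]}}

```text
t: 7.12
eef_pos: [0.5156, -0.0615, 0.1239]
tool_rot: [-0.0, 0.902, -0.433, 0.001]
contact_force: [-0.9, -1.5, 2.8]
gripper_width: 0.129
grasp_force: 25.9
```

```bash
python3 s.py
```

```text
t7.12 pos [ 0.5156 -0.0615  0.1239] yaw_y -141.27 q7 -1.63 F_tool [ 0.59  1.64 -2.84] tau_w [-0.121  0.195  0.271] jt7 1.049 w 0.1288 g 25.9
```

>>> {"method": "move_arm", "body": {"commands": [[[0, 0, 0.0001, 0, 0, 6, 0]]]}}

```text
t: 7.25
eef_pos: [0.5155, -0.0615, 0.1238]
tool_rot: [0.0, 0.878, -0.479, 0.001]
contact_force: [-0.9, -0.2, 5.3]
gripper_width: 0.125
grasp_force: 26.1
```

```bash
python3 s.py
```

```text
t7.25 pos [ 0.5155 -0.0615  0.1238] yaw_y -147.20 q7 -1.71 F_tool [-0.31  0.9  -5.34] tau_w [-0.085  0.22   0.333] jt7 0.424 w 0.1247 g 26.1
```

>>> {"method": "move_arm", "body": {"commands": [[[0, 0, 0.0001, 0, 0, 6, 0]]]}}

```text
t: 7.38
eef_pos: [0.5154, -0.0615, 0.1237]
tool_rot: [0.0, 0.852, -0.524, 0.001]
contact_force: [-1.2, -1.5, 4.7]
gripper_width: 0.128
grasp_force: 26.5
```

```bash
python3 s.py
```

```text
t7.38 pos [ 0.5154 -0.0615  0.1237] yaw_y -153.17 q7 -1.80 F_tool [ 0.82  1.74 -4.68] tau_w [-0.117  0.285  0.315] jt7 0.577 w 0.1278 g 26.5
```

>>> {"method": "move_arm", "body": {"commands": [[[0, 0, 0.0001, 0, 0, 5, 0]]]}}

```text
t: 7.5
eef_pos: [0.5153, -0.0616, 0.1236]
tool_rot: [0.0, 0.828, -0.56, 0.0]
contact_force: [-1.8, -1.0, 5.4]
gripper_width: 0.124
grasp_force: 26.7
```

```bash
python3 s.py
```

```text
t7.50 pos [ 0.5153 -0.0616  0.1236] yaw_y -158.15 q7 -1.87 F_tool [ 0.26  2.01 -5.37] tau_w [-0.106  0.321  0.33 ] jt7 0.364 w 0.1244 g 26.7
```

>>> {"method": "move_arm", "body": {"commands": [[[0, 0, 0.0001, 0, 0, 5, 0]]]}}

```text
t: 7.62
eef_pos: [0.5153, -0.0616, 0.1235]
tool_rot: [0.0, 0.803, -0.596, 0.0]
contact_force: [-2.6, -0.3, 5.9]
gripper_width: 0.123
grasp_force: 27.1
```

```bash
python3 s.py
```

```text
t7.62 pos [ 0.5153 -0.0616  0.1235] yaw_y -163.13 q7 -1.94 F_tool [-0.42  2.57 -5.93] tau_w [-0.067  0.462  0.327] jt7 0.409 w 0.1235 g 27.1
```

Turning torque has levelled around 0.33–0.35 N·m, which is snug. Releasing.

>>> {"method": "move_arm", "body": {"commands": [[[0, 0, 0, 0, 0, 0, 0.0], [0, 0, 0, 0, 0, 0, 0.05], [0, 0, 0, 0, 0, 0, 0.05], [0, 0, 0, 0, 0, 0, 0.05], [0, 0, 0, 0, 0, 0, 0.05], [0, 0, 0, 0, 0, 0, 0.05], [0, 0, 0, 0, 0, 0, 0.05]]]}}

```text
t: 8.5
eef_pos: [0.515, -0.0612, 0.1231]
tool_rot: [-0.0, 0.804, -0.595, -0.0]
contact_force: [-0.3, 0.2, 0.3]
gripper_width: 0.583
grasp_force: 0.0
```

```bash
python3 - <<'E'
exec(open("s.py").read())
im=imaging.read_camera("wrist")[:,:,::-1]
c=cv2.resize(im[100:480,120:520],(600,570));cv2.imwrite("pics/w3.png",c)
E
```

```text
t8.50 pos [ 0.515  -0.0612  0.1231] yaw_y -163.02 q7 -1.94 F_tool [-0.25  0.27 -0.28] tau_w [-0.004 -0.002  0.028] jt7 0.000 w 0.5833 g 0.0
```

View pics/w3.png

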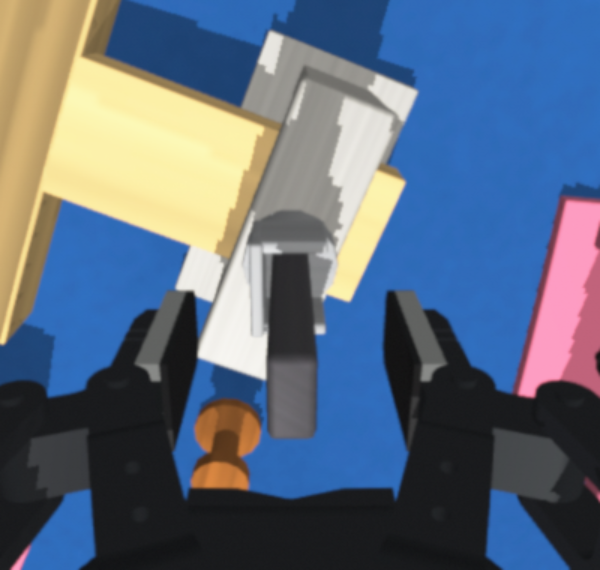

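Opening is clean and the lever stands aligned with tool y; it will fold toward +y. Next I raise, close, and go behind the back wall side.

>>> {"method": "move_arm", "body": {"commands": [[[0, 0, -0.025, 0, 0, 0, 0.05], [0, 0, -0.025, 0, 0, 0, 0.05], [0, 0, 0, 0, 0, 0, 0.05], [0, -0.019, 0, 0, 0, 0, 0], [0, -0.019, 0, 0, 0, 0, 0], [0, 0, 0, 0, 0, 0, 0], [0, 0, 0, 0, 0, 0, 0], [0, 0, 0, 0, 0, 0, 0], [0, 0, 0, 0, 0, 0, 0], [0, 0, 0.0135, 0, 0, 0, 0], [0, 0, 0.0135, 0, 0, 0, 0], [0, 0, 0, 0, 0, 0, 0], [0, 0, 0, 0, 0, 0, 0]]]}}

```text
t: 10.18
eef_pos: [0.5513, -0.0503, 0.146]
tool_rot: [0.0, 0.804, -0.595, 0.0]
contact_force: [0.4, -0.3, 1.4]
gripper_width: -0.001
grasp_force: 0.0
```

```bash
python3 s.py
```

```text
t10.18 pos [ 0.5513 -0.0503  0.146 ] yaw_y -163.04 q7 -2.02 F_tool [ 0.35 -0.26 -1.37] tau_w [-0.043 -0.001  0.013] jt7 0.005 w -0.0007 g 0.0
```

>>> {"method": "move_arm", "body": {"commands": [[[0, 0.009, 0, 0, 0, 0, 0], [0, 0.009, 0, 0, 0, 0, 0], [0, 0.0065, 0.0002, 0, 0, 0, 0], [0, 0.0065, 0.0002, 0, 0, 0, 0], [0, 0.0063, 0.0018, 0, 0, 0, 0], [0, 0.0063, 0.0018, 0, 0, 0, 0]]]}}

```text
t: 10.92
eef_pos: [0.5095, -0.0631, 0.1423]
tool_rot: [-0.0, 0.804, -0.595, 0.0]
contact_force: [2.8, 0.4, 4.3]
gripper_width: 0.004
grasp_force: 2.2
```

```bash
python3 s.py
```

```text
t10.93 pos [ 0.5095 -0.0631  0.1423] yaw_y -163.02 q7 -1.96 F_tool [ 0.39 -2.77 -4.28] tau_w [ 0.097 -0.511 -0.03 ] jt7 -0.094 w 0.0035 g 2.2
```

>>> {"method": "move_arm", "body": {"commands": [[[0, 0.0057, 0.0034, 0, 0, 0, 0], [0, 0.0057, 0.0034, 0, 0, 0, 0], [0, 0.0046, 0.0047, 0, 0, 0, 0], [0, 0.0046, 0.0047, 0, 0, 0, 0], [0, 0.0032, 0.0058, 0, 0, 0, 0], [0, 0.0032, 0.0058, 0, 0, 0, 0], [0, 0, 0, 0, 0, 0, 0]]]}}

```text
t: 11.8
eef_pos: [0.4822, -0.0712, 0.1138]
tool_rot: [0.001, 0.803, -0.595, -0.001]
contact_force: [0.2, 0.3, 0.2]
gripper_width: -0.003
grasp_force: 0.0
```

```bash
python3 s.py
```

```text
t11.80 pos [ 0.4822 -0.0712  0.1138] yaw_y -163.09 q7 -1.90 F_tool [-0.26 -0.27 -0.23] tau_w [-0.012  0.015  0.008] jt7 0.061 w -0.0035 g 0.0
```

>>> {"method": "move_arm", "body": {"commands": [[[0, 0.0028, 0.005, 0, 0, 0, 0], [0, 0.0028, 0.005, 0, 0, 0, 0], [0, 0, 0.003, 0, 0, 0, 0], [0, 0, 0, 0, 0, 0, 0], [0, 0, 0, 0, 0, 0, 0]]]}}

```text
t: 12.42
eef_pos: [0.4788, -0.0723, 0.1017]
tool_rot: [-0.0, 0.804, -0.595, 0.0]
contact_force: [1.4, 1.6, 8.5]
gripper_width: -0.003
grasp_force: 4.1
```

```bash
python3 s.py
```

```text
t12.43 pos [ 0.4788 -0.0723  0.1017] yaw_y -163.01 q7 -1.88 F_tool [-1.12 -1.82 -8.46] tau_w [ 0.352 -0.291 -0.015] jt7 -0.001 w -0.0031 g 4.1
```

>>> {"method": "move_arm", "body": {"commands": [[[0, 0, 0.002, 0, 0, 0, 0], [0, 0, 0.002, 0, 0, 0, 0], [0, 0, 0, 0, 0, 0, 0], [0, 0, 0, 0, 0, 0, 0]]]}}

```text
t: 12.92
eef_pos: [0.479, -0.073, 0.1003]
tool_rot: [-0.002, 0.803, -0.595, -0.0]
contact_force: [-9.6, 6.3, 45.0]
gripper_width: -0.0
grasp_force: 22.4
```

```bash
python3 s.py
```

```text
t12.93 pos [ 0.479  -0.073   0.1003] yaw_y -163.07 q7 -1.87 F_tool [ -8.92   7.26 -44.99] tau_w [1.436 2.007 0.079] jt7 -0.053 w -0.0002 g 22.4
```

Hard stop reached; backing off.

>>> {"method": "move_arm", "body": {"commands": [[[0, 0, -0.008, 0, 0, 0, 0], [0, 0, -0.03, 0, 0, 0, 0], [0, 0, -0.05, 0, 0, 0, 0], [0, 0, -0.05, 0, 0, 0, 0], [0, 0, 0, 0, 0, 0, 0], [0, 0, 0, 0, 0, 0, 0]]]}}

```text
t: 13.68
eef_pos: [0.4775, -0.0716, 0.2344]
tool_rot: [-0.0, 0.804, -0.595, -0.001]
contact_force: [-0.4, -0.6, -0.0]
gripper_width: -0.003
grasp_force: 0.0
```

```bash
python3 - <<'E'
exec(open("s.py").read())
im=imaging.read_camera("wrist")[:,:,::-1];s=imaging.read_camera("side")[:,:,::-1]
c=np.zeros((400,800,3),np.uint8)
c[:,:400]=cv2.resize(im[80:400,160:480],(400,400));c[:,400:]=cv2.resize(s[270:440,270:440],(400,400),interpolation=2)
cv2.imwrite("pics/w4.png",c)
E
```

```text
t13.68 pos [ 0.4775 -0.0716  0.2344] yaw_y -162.98 q7 -2.18 F_tool [0.41 0.57 0.03] tau_w [ 0.026 -0.058 -0.002] jt7 -0.038 w -0.0031 g 0.0
```

View pics/w4.png

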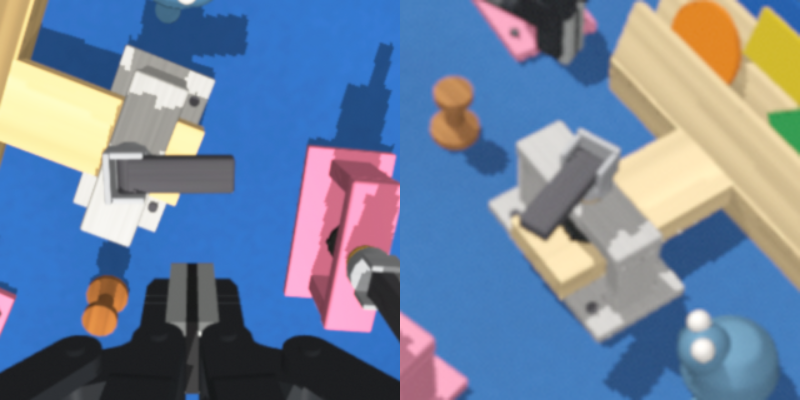

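The lever lies flat in both views, with frog and stand undisturbed and the hand clear. Handing in.

```bash
python3 -c "
from station import bot
print(bot.hand_in())"
```

```text
the job is handed in; nothing more can be done
None
```

I screwed the lever bolt of the aluminium clamp down to about 0.33 N·m while turning, let go, folded the lever flat to its stop and handed the job in. The foot force was never measured directly: I estimate roughly 22 N before folding and about 50 N after. The final fold pressed the lever with about 45 N at the fingertips before I backed off. The frog and wooden stand look undisturbed in the last pictures, and the arm stayed well away from the toy hammer. No verdict came back.

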